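# Put three dental containers back on their own colour trays

## Robot

A 6-joint arm with a two-finger parallel gripper is mounted at the origin on the work surface. World frame = base frame: x ahead of the robot, y to its left, z up, the work surface at z = 0. Lengths are in m, angles in rad, forces in N, time in s.
With the tool pointing down it reaches from about 0.35 to 0.725 m from the base axis. Payload 4.3 kg.
Tool frame: the origin (TCP) lies on the mounting face of the last link; the fingertips stand 173 mm ahead of it and the grasp point (between the pads) lies 155 mm ahead of it (tips_ahead is the distance from the TCP to the fingertips, in m); z points along the fingers, y is the direction in which the jaws open and shut (so a half turn about z gives the same grasp; the last joint's range is limited). The gripper opens to 85 mm and grips with 20 to 120 N. Pads are 22 mm wide; open, the fingers measure 114 mm over their backs; the gripper's body (76 mm by 85 mm) begins 54 mm behind the grasp point. The pads swing forward as they close: fully open they stand 13 mm farther back than shut.
Start: joints at [-1.429, 0.377, 0.081, 1.274, 0, 1.46], TCP at [0.143, -0.557, 0.405] pointing down, gripper open.
Joint ranges: [-2.72, 2.72], [-0.84, 1.66], [-1.02, 1.22], [-1.77, 2.12], [-1.37, 1.28], [-3.14, 3.14]. Speed limits (rad/s): [2.57, 2.57, 3.14, 3.14, 3.14, 3.14].

## Interface

Orientations are given as a unit quaternion [w, x, y, z].
In Python, from station import * gives the robot as it stands.
- The arm moves only by the tool carry_out, never from a script. Its argument "targets" is a list that holds one entry, the list of rows, each a list of 7 numbers: the shift along the tool's x, y, z in mm, then the turn, a rotation vector about the tool's x, y, z in rad, then the opening, from 0 (shut) to 1 (fully open). In form: [[[tx, ty, tz, rx, ry, rz, fingers], ...]]. A call has 1 to 20 rows; each row is the pose to reach, as a shift and turn from the pose commanded when the call began, along the tool's axes at that moment; what a row does not reach only later rows make up. A row lasts 1/8 s, in which the tool goes at most 62.5 mm and 10.7 degrees, less where a joint would pass 70% of its speed; a pose out of reach is approached as far as the arm can. A call with a gripper value outside its range is refused whole. The fingers move at their own pace and stop on an object; the grip force is fixed at half the most. Time passes only in rows, so rows that repeat a pose let the fingers close. It gives the time, the measured TCP pose, the force and the opening at its end, in the units of the state.
- state(): the state, without advancing time (a new reading comes with each control period).
- camera(name): name is "scene" or "top" or "wrist"; returns (picture, depth): 384x512x3 uint8, blue, green, red; 384x512 float32, m along the optical axis (not along the pixel's ray), 0 where there is no reading.
- camera_params(name): a dict with "intrinsics" (3x3 intrinsics, pixels), "extrinsics" (4x4, takes a point from camera to world coordinates); the wrist camera has in their place "tool_from_camera" (4x4, takes a point from camera to tool coordinates, whose origin is the TCP and whose axes are the flange's). Camera axes: x right, y up, looking along -z (the intrinsics and any distortion apply to the point x, -y, -z); pixel columns grow to the right and rows downward; lengths in m; the calibration is good to about 2 mm. A picture is of the moment at which its call begins: read the wrist's pose just before it. camera_params takes no time and is no camera call.
- sign_off(): hands the job in, once; it reports no verdict.
Trained networks look in the newest picture that a camera, given by its name, has taken for a name from the list of things; names that differ only in an ending like _2 or _b are one class to them, and where a whole thing is asked for, a point or a joint stands for the part that bears it (a point fixed in the world has none). Each returns a list of dicts, best first, with "score" (0 to 1); they miss things now and then, are a little off and sometimes report something else, mostly with a low value. They report only what shows in the picture. A call takes as long as a camera call. They do not tell look-alikes from the thing itself.
- search_frame(label, camera): "rect" ([left, top, right, bottom] in pixels, round what is visible of it).
- regions_of(label, camera): "mask" (384x512 bool, what is visible of it) and "rect" ([left, top, right, bottom] in pixels, round what is visible of it).
- mark_of(label, camera): "pixel" ([row, column] in pixels: a listed point, or the origin of a listed thing).
The state is a dict: "time_s": time; "joint_positions": joint angles; "dq": joint speeds; "joint_efforts": joint torques, N m; "ee_pos": TCP position; "eef_rot": TCP orientation; "ft_force": force on the tool from outside, world axes, zero at the start; "moment": the same for the moment, N m; "finger_gap": opening from 0.0 (shut) to 1.0 (fully open).
Only numpy, scipy, OpenCV 4.12 (cv2) and the standard library are available. Lean on these libraries where they do the work, as an engineer would, in place of code of your own. Each camera call takes 0.05 s, during which the arm holds its last target. There are 200 camera calls.

## Task

After cleaning, the three dental containers stand on each other's trays. Swap them round, parking one on the empty black spare tray on the way, until each stands upright in the middle of the tray of its lid's colour (blue pot on blue, yellow box on yellow, green jar on green) and the black tray is empty. Set them down rather than dropping them, never tip them over, and leave the tumbler, bowl and spray can where they are.

Things in the scene. Friction and masses are not known exactly. Their poses are not given: they have to be found in the camera images.
- pot_blue_mid (a point): round steel bur pot with a blue lid, upright, 54 mm diameter, 52 mm high plus a 6 mm knob on top, about 0.15 to 0.31 kg, loose; point on its axis, 26 mm above its underside; z up along its axis.
- box_yellow_mid (a point): square white file box with a yellow lid, upright, 50 x 50 mm, 52 mm high plus a 4 mm grip bar on top, about 0.10 to 0.20 kg, loose; point on its centre line, 26 mm above its underside; x and y along its sides, z up.
- jar_green_mid (a point): round white swab jar with a green lid, upright, 48 mm diameter, 72 mm high plus a 6 mm knob on top, about 0.14 to 0.28 kg, loose; point on its axis, 36 mm above its underside; z up along its axis.
- tray_blue: blue square tray, fixed to the counter, 90 x 90 mm outside, 82 x 82 mm inside, rim 9 mm high and 4 mm thick; origin at the centre of its underside, on the counter; its inner floor is 4 mm above the origin; x and y along its sides, z up.
- tray_yellow: yellow square tray, fixed to the counter, 90 x 90 mm outside, 82 x 82 mm inside, rim 9 mm high and 4 mm thick; origin at the centre of its underside, on the counter; its inner floor is 4 mm above the origin; x and y along its sides, z up.
- tray_green: green square tray, fixed to the counter, 90 x 90 mm outside, 82 x 82 mm inside, rim 9 mm high and 4 mm thick; origin at the centre of its underside, on the counter; its inner floor is 4 mm above the origin; x and y along its sides, z up.
- tray_spare: black (spare, free at the start) square tray, fixed to the counter, 90 x 90 mm outside, 82 x 82 mm inside, rim 9 mm high and 4 mm thick; origin at the centre of its underside, on the counter; its inner floor is 4 mm above the origin; x and y along its sides, z up.
- tumbler: dark grey open tumbler, 70 mm across the rim, 80 mm high, a loose bystander; origin at the centre of its underside.
- bowl: small aluminium bowl, 90 mm across the rim, 40 mm high, a loose bystander; origin at the centre of its underside.
- spray: white and grey spray can, 56 mm diameter, 170 mm high, a loose bystander standing to the robot's left; origin at the centre of its underside.
Mind the look-alikes: they are no part of the job. Of the things that look like the part that bears pot_blue_mid, the smaller one is meant. Of the things shaped like the tray_green, the green one is meant.

How it is judged:
On the way, in this order (a step that is already met when the one before it is completed fails the run):
1. one container stands parked on the black spare tray, let go (((horizontal distance between pot_blue_mid and tray_spare below 0.015 m and z of pot_blue_mid in the frame of tray_spare below 0.0335 m and angle between pot_blue_mid's own z axis and vertical below 0.1 rad and contact force between pot_blue and the fingers below 0.1 N and linear speed of pot_blue below 0.02 m/s) or (horizontal distance between box_yellow_mid and tray_spare below 0.015 m and z of box_yellow_mid in the frame of tray_spare below 0.0335 m and angle between box_yellow_mid's own z axis and vertical below 0.1 rad and contact force between box_yellow and the fingers below 0.1 N and linear speed of box_yellow below 0.02 m/s) or (horizontal distance between jar_green_mid and tray_spare below 0.015 m and z of jar_green_mid in the frame of tray_spare below 0.0435 m and angle between jar_green_mid's own z axis and vertical below 0.1 rad and contact force between jar_green and the fingers below 0.1 N and linear speed of jar_green below 0.02 m/s))), for 0.2 s.
2. a first container stands on its own tray, let go (((horizontal distance between pot_blue_mid and tray_blue below 0.015 m and z of pot_blue_mid in the frame of tray_blue below 0.0335 m and angle between pot_blue_mid's own z axis and vertical below 0.1 rad and contact force between pot_blue and the fingers below 0.1 N and linear speed of pot_blue below 0.02 m/s) or (horizontal distance between box_yellow_mid and tray_yellow below 0.015 m and z of box_yellow_mid in the frame of tray_yellow below 0.0335 m and angle between box_yellow_mid's own z axis and vertical below 0.1 rad and contact force between box_yellow and the fingers below 0.1 N and linear speed of box_yellow below 0.02 m/s) or (horizontal distance between jar_green_mid and tray_green below 0.015 m and z of jar_green_mid in the frame of tray_green below 0.0435 m and angle between jar_green_mid's own z axis and vertical below 0.1 rad and contact force between jar_green and the fingers below 0.1 N and linear speed of jar_green below 0.02 m/s))), for 0.2 s.
3. two containers stand on their own trays, let go ((((horizontal distance between pot_blue_mid and tray_blue below 0.015 m and z of pot_blue_mid in the frame of tray_blue below 0.0335 m and angle between pot_blue_mid's own z axis and vertical below 0.1 rad and contact force between pot_blue and the fingers below 0.1 N and linear speed of pot_blue below 0.02 m/s) and (horizontal distance between box_yellow_mid and tray_yellow below 0.015 m and z of box_yellow_mid in the frame of tray_yellow below 0.0335 m and angle between box_yellow_mid's own z axis and vertical below 0.1 rad and contact force between box_yellow and the fingers below 0.1 N and linear speed of box_yellow below 0.02 m/s)) or ((horizontal distance between pot_blue_mid and tray_blue below 0.015 m and z of pot_blue_mid in the frame of tray_blue below 0.0335 m and angle between pot_blue_mid's own z axis and vertical below 0.1 rad and contact force between pot_blue and the fingers below 0.1 N and linear speed of pot_blue below 0.02 m/s) and (horizontal distance between jar_green_mid and tray_green below 0.015 m and z of jar_green_mid in the frame of tray_green below 0.0435 m and angle between jar_green_mid's own z axis and vertical below 0.1 rad and contact force between jar_green and the fingers below 0.1 N and linear speed of jar_green below 0.02 m/s)) or ((horizontal distance between box_yellow_mid and tray_yellow below 0.015 m and z of box_yellow_mid in the frame of tray_yellow below 0.0335 m and angle between box_yellow_mid's own z axis and vertical below 0.1 rad and contact force between box_yellow and the fingers below 0.1 N and linear speed of box_yellow below 0.02 m/s) and (horizontal distance between jar_green_mid and tray_green below 0.015 m and z of jar_green_mid in the frame of tray_green below 0.0435 m and angle between jar_green_mid's own z axis and vertical below 0.1 rad and contact force between jar_green and the fingers below 0.1 N and linear speed of jar_green below 0.02 m/s)))), for 0.2 s.
At the end, for the whole second after the job is handed in: Each container stands on the floor of the tray of its colour (underside within 4 mm of it), within 15 mm of the tray's centre, tilted less than 0.1 rad, released and at rest; the black tray is thereby empty (horizontal distance between pot_blue_mid and tray_blue below 0.015 m and z of pot_blue_mid in the frame of tray_blue below 0.0335 m and angle between each of pot_blue_mid, box_yellow_mid, jar_green_mid's own z axis and vertical below 0.1 rad and contact force between each of pot_blue, box_yellow, jar_green and the fingers below 0.1 N and linear speed of each of pot_blue, box_yellow, jar_green below 0.02 m/s and horizontal distance between box_yellow_mid and tray_yellow below 0.015 m and z of box_yellow_mid in the frame of tray_yellow below 0.0335 m and horizontal distance between jar_green_mid and tray_green below 0.015 m and z of jar_green_mid in the frame of tray_green below 0.0435 m); the robot touches nothing.
It fails at once if the tumbler, bowl or spray can is shifted by more than 15 mm or tipped (distance of any of tumbler, bowl, spray from where it was at the start of the episode above 0.015 m or angle between any of tumbler, bowl, spray's own z axis and vertical above 0.3 rad).
It fails at once if a container is tipped by more than 0.5 rad (angle between any of pot_blue_mid, box_yellow_mid, jar_green_mid's own z axis and vertical above 0.5 rad).
It fails at once if a container is dropped (falls free of the fingers faster than 0.6 m/s, a fall of about 2 cm) ((contact force between pot_blue and the fingers below 0.05 N and linear speed of pot_blue above 0.6 m/s) or (contact force between box_yellow and the fingers below 0.05 N and linear speed of box_yellow above 0.6 m/s) or (contact force between jar_green and the fingers below 0.05 N and linear speed of jar_green above 0.6 m/s)).
It also fails if it takes over 112 s, if anything falls off the work surface, if the arm or the gripper's body presses on something with over 40 N, if the wrist force passes 120 N, or if a joint passes its speed limit or range.

## Working session

There is one attempt and no reset: what is moved stays moved. The work goes in short steps, Python scripts to look and compute and a tool call to move; the robot and the scene stay as the last step left them, time stands still between calls to the robot, and variables do not carry over. Pictures are saved under pics/ and viewed, about 12 in all and at most 16, crops included, and the job is handed in when it is done.

Besides the shell and the picture viewer there is one more tool, called after "Request:" by a JSON object that holds its "op" and its "data". carry_out: Moves the arm, as the interface text tells. Its arguments: {"type":"object","properties":{"targets":{"type":"array"}},"required":["targets"]}

```bash
mkdir -p pics; cat > h.py <<'E'
from station import *
import numpy as np, cv2
def cam(name):
    s=state(); p,d=camera(name); c=camera_params(name)
    K=np.array(c["intrinsics"])
    if "extrinsics" in c: T=np.array(c["extrinsics"])
    else:
        from scipy.spatial.transform import Rotation as R
        B=np.eye(4); q=s["eef_rot"]; B[:3,:3]=R.from_quat([q[1],q[2],q[3],q[0]]).as_matrix(); B[:3,3]=s["ee_pos"]
        T=B@np.array(c["tool_from_camera"])
    h,w=d.shape; v,u=np.mgrid[:h,:w]
    X=(u-K[0,2])/K[0,0]*d; Y=-(v-K[1,2])/K[1,1]*d
    P=np.stack([X,Y,-d,np.ones_like(d)],-1)@T.T
    P=P[...,:3]; P[d==0]=np.nan
    return p,d,P,K,T
E
python3 - <<'E'
from h import *
s=state(); print(s)
for n in("top","scene"):
    p,d,P,K,T=cam(n); cv2.imwrite(f"pics/{n}0.png",p); print(n,K.tolist(),T.round(3).tolist(),camera_params(n).keys())
    for l in["pot_blue_mid","box_yellow_mid","jar_green_mid","tray_blue","tray_yellow","tray_green","tray_spare","tumbler","bowl","spray"]:
        for r in regions_of(l,n)[:3]:
            m=r["mask"]; Q=P[m]; Q=Q[~np.isnan(Q[:,0])]
            if len(Q)==0: continue
            zt=np.percentile(Q[:,2],98); t=Q[Q[:,2]>zt-.012]
            print(l,round(r["score"],2),[int(x) for x in r["rect"]],"ztop",zt.round(3),"topmid",((t.min(0)+t.max(0))/2).round(3)[:2],"ext",np.ptp(Q,axis=0).round(3), "mid",((np.percentile(Q,1,axis=0)+np.percentile(Q,99,axis=0))/2).round(3))
E
```

```text
{'time_s': 0.0, 'joint_positions': array([-1.42930895e+00,  3.78086852e-01,  7.96608848e-02,  1.27440462e+00,
        3.87054494e-05,  1.46048104e+00]), 'dq': array([-0.00074848,  0.00011876,  0.00136729, -0.00070919,  0.00065958,
       -0.00132846]), 'joint_efforts': array([-1.13385093e-03, -4.63596833e+01,  2.69879204e+01,  2.05344456e-02,
       -1.07892863e-04,  1.89176802e-06]), 'ee_pos': array([ 0.14322258, -0.55657669,  0.40376049]), 'eef_rot': array([-1.01730690e-03,  9.92084380e-01,  1.25568894e-01,  3.49798996e-06]), 'ft_force': array([ 0.15992295, -0.18104425, -0.26305086]), 'moment': array([0.03262656, 0.02477158, 0.00692608]), 'finger_gap': 0.998776613804672}
top [[435.2819008607821, 0.0, 252.8763413646093], [0.0, 435.2819008607821, 193.72742205962817], [0.0, 0.0, 1.0]] [[0.02, 0.989, -0.145, 0.425], [-1.0, 0.02, -0.004, 0.072], [-0.002, 0.145, 0.989, 1.195], [0.0, 0.0, 0.0, 1.0]] dict_keys(['intrinsics', 'extrinsics'])
pot_blue_mid 0.92 [250, 216, 270, 241] ztop 0.063 topmid [0.5   0.061] ext [0.056 0.051 0.064] mid [0.499 0.061 0.035]
pot_blue_mid 0.83 [251, 168, 279,
[... 3343 characters left out ...]
 0.006]
tray_spare 0.81 [269, 210, 311, 246] ztop 0.013 topmid [0.574 0.223] ext [0.106 0.113 0.022] mid [0.575 0.223 0.005]
tumbler 0.94 [154, 118, 178, 147] ztop 0.083 topmid [ 0.708 -0.32 ] ext [0.096 0.135 0.095] mid [ 0.698 -0.323  0.041]
tumbler 0.64 [216, 148, 235, 173] ztop 0.062 topmid [ 0.609 -0.096] ext [0.071 0.108 0.068] mid [ 0.61  -0.114  0.032]
bowl 0.67 [322, 208, 351, 232] ztop 0.043 topmid [0.446 0.294] ext [0.111 0.087 0.05 ] mid [0.445 0.295 0.022]
spray 0.72 [327, 245, 355, 289] ztop 0.173 topmid [0.567 0.441] ext [0.11  0.118 0.183] mid [0.553 0.421 0.086]
spray 0.2 [221, 94, 235, 120] ztop 0.082 topmid [ 0.461 -0.309] ext [0.058 0.053 0.088] mid [ 0.46  -0.306  0.042]
```

```bash
python3 - <<'E'
import cv2
p=cv2.imread("pics/top0.png")[95:285,80:440]; cv2.imwrite("pics/top0c.png",cv2.resize(p,None,fx=2.2,fy=2.2,interpolation=cv2.INTER_CUBIC))
E
```

```text
(no output)
```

View pics/top0c.png

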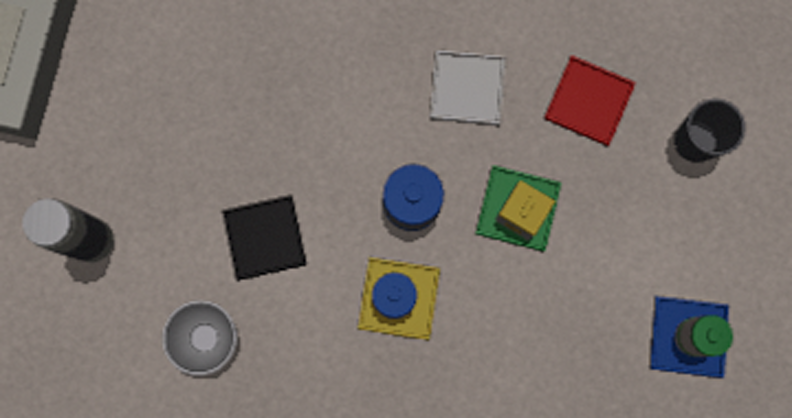

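The view shows the pot on the yellow tray at (395,297), the box on green at (525,207), and the jar on blue at (700,335). The larger blue pot at (413,195) and the red and white trays are the decoys, and the black tray at (265,238) is free. Next I'll fit the trays and the box yaw by colour.

```bash
cat >> h.py <<'E'
C={"yellow":((20,35),(0.501,0.056)),"green":((45,80),(0.615,-0.092)),"blue":((105,125),(0.46,-0.305))}
def rect(Q):
    c,s,a=cv2.minAreaRect((Q[:,:2]*1000).astype(np.float32)); return np.round(c,1),np.round(s,1),round(a,1)
def trays(p,P,R=.08):
    hsv=cv2.cvtColor(p,cv2.COLOR_BGR2HSV); g=np.nan_to_num(P,nan=9)
    for k,((lo,hi),c) in C.items():
        m=(hsv[...,0]>=lo)&(hsv[...,0]<=hi)&(hsv[...,1]>110)&(np.hypot(g[...,0]-c[0],g[...,1]-c[1])<R)&(g[...,2]<.02)
        m=cv2.morphologyEx(m.astype(np.uint8),cv2.MORPH_OPEN,np.ones((2,2)))>0
        if m.sum()>30: print("tray",k,m.sum(),*rect(g[m]))
    m=(hsv[...,2]<60)&(np.hypot(g[...,0]-.573,g[...,1]-.224)<.075)&(g[...,2]<.02)
    if m.sum()>30: print("tray spare",m.sum(),*rect(g[m]))
    for k,(lo,hi),zr,c in(("pot",(105,125),(.04,.075),(.503,.062)),("box",(20,35),(.045,.075),(.609,-.096)),("jar",(45,80),(.06,.095),(.46,-.308))):
        m=(hsv[...,0]>=lo)&(hsv[...,0]<=hi)&(hsv[...,1]>110)&(g[...,2]>zr[0])&(g[...,2]<zr[1])&(np.hypot(g[...,0]-c[0],g[...,1]-c[1])<.06)
        if m.sum()>30: print(k,m.sum(),*rect(g[m]))
E
python3 - <<'E'
from h import *
for n in("top","scene"):
    p,d,P,K,T=cam(n); print(n); trays(p,P)
E
```

```text
top
tray yellow 721 [4705.5 4524.8] [12404.3   121.8] 46.7
tray green 560 [611.8 -97.8] [88.2 88.7] 76.4
tray blue 697 [4684.8 4343. ] [12697.2   120.2] 47.7
tray spare 1032 [570.4 223.2] [88.5 88.3] 13.9
pot 305 [499.7  59.5] [49.9 47.2] 1.2
box 356 [607.8 -97.6] [49.5 50.5] 58.5
jar 260 [ 457.4 -308.6] [43.1 46.6] 1.3
scene
tray yellow 291 [4718.2 4540.9] [12363.5   119.7] 46.7
tray green 262 [4772.2 4468.7] [12394.    123.7] 47.6
tray blue 266 [ 460.3 -297.9] [94.8 91.3] 84.6
tray spare 701 [572.4 226.4] [92.9 89. ] 13.2
pot 159 [503.2  63.1] [48.5 48.9] 19.4
box 173 [610.9 -94.4] [47.9 46.7] 56.4
jar 93 [ 460.4 -305.6] [40.9 40.8] 28.6
```

Request:
{"op": "carry_out", "data": {"targets": [[[500, -508, 40, 0, 0, -0.752, 1], [500, -508, 40, 0, 0, -0.752, 1], [500, -508, 40, 0, 0, -0.752, 1], [500, -508, 40, 0, 0, -0.752, 1], [500, -508, 40, 0, 0, -0.752, 1], [500, -508, 40, 0, 0, -0.752, 1], [500, -508, 40, 0, 0, -0.752, 1], [500, -508, 40, 0, 0, -0.752, 1], [500, -508, 40, 0, 0, -0.752, 1], [500, -508, 40, 0, 0, -0.752, 1], [500, -508, 40, 0, 0, -0.752, 1], [500, -508, 40, 0, 0, -0.752, 1], [500, -508, 40, 0, 0, -0.752, 1], [500, -508, 40, 0, 0, -0.752, 1], [500, -508, 40, 0, 0, -0.752, 1], [500, -508, 40, 0, 0, -0.752, 1]]]}}

```text
time_s: 3.2
ee_pos: [0.5006, 0.0587, 0.3649]
eef_rot: [0.0, 0.877, 0.48, 0.0]
ft_force: [0.0, -0.7, -0.7]
finger_gap: 1.001
```

```bash
sed -i 's/np.ones((2,2)))>0/np.ones((2,2)))*m>0/' h.py; cat >> h.py <<'E'
def psi():
    q=state()["eef_rot"]; return 2*np.arctan2(q[2],q[1])
def row(x,y,z,ps=None):
    "mm world TCP target -> tool shift, from measured pose"
    s=state(); a=psi(); d=np.array([x,y,z])-np.array(s["ee_pos"])*1000
    return np.round([d[0]*np.cos(a)+d[1]*np.sin(a), d[0]*np.sin(a)-d[1]*np.cos(a), -d[2]],1)
E
python3 - <<'E'
from h import *
s=state(); print(s["time_s"],s["ee_pos"],np.degrees(psi()),s["joint_positions"].round(2))
p,d,P,K,T=cam("wrist"); cv2.imwrite("pics/w1.png",p); trays(p,P)
p,d,P,K,T=cam("top"); trays(p,P)
p,d,P,K,T=cam("scene"); trays(p,P)
E
```

```text
3.2 [0.50062647 0.0587428  0.3649003 ] 57.4189526299726 [-0.01  0.25 -0.2   1.12 -0.    2.13]
tray yellow 3010 [495.9  53.4] [92.  91.9] 82.3
tray green 1983 [613.8 -91.6] [88.5 89.6] 76.6
tray spare 4458 [569.  226.3] [87.9 93.1] 13.5
pot 1969 [499.   62.6] [52.2 51.2] 41.9
box 2007 [606.4 -95.9] [50.3 50.6] 59.5
tray green 217 [ 611.5 -101.3] [72.6 87.1] 77.7
tray blue 615 [ 456.7 -307. ] [91.4 86.5] 84.4
tray spare 1029 [570.3 223.3] [88.5 88.1] 13.7
box 322 [608.  -97.6] [49.2 50.5] 59.5
jar 260 [ 458.3 -309. ] [44.6 44.7] 51.8
tray yellow 244 [500.9  58.9] [88.6 91.4] 82.8
tray green 214 [615.9 -87.6] [89.2 86.6] 74.4
tray blue 224 [ 459.6 -300.3] [93.9 91.1] 83.4
tray spare 700 [573.9 227.1] [93.6 87.8] 14.4
pot 153 [502.7  64.7] [46.9 48.7] 51.4
box 173 [610.8 -94.7] [47.6 46.9] 57.3
jar 93 [ 460.8 -306.5] [43.9 39.7] 56.8
```

View pics/w1.png

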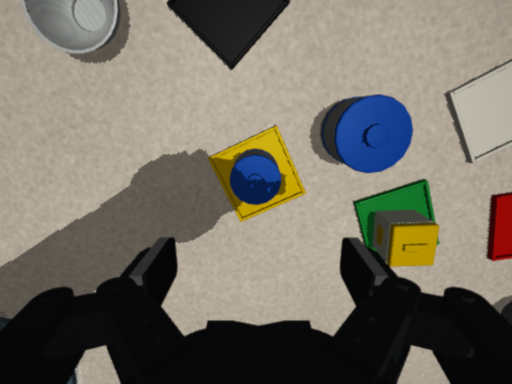

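The wrist view shows the pot at (255,178) on yellow, clear of the big pot at (375,133), and agrees with the other cameras to about 3 mm. I'll descend and grip.

Request:
{"op": "carry_out", "data": {"targets": [[[2.5, -2.5, 60, 0, 0, 0, 1], [2.5, -2.5, 110, 0, 0, 0, 1], [2.5, -2.5, 140, 0, 0, 0, 1], [2.5, -2.5, 160, 0, 0, 0, 1], [2.5, -2.5, 171, 0, 0, 0, 1], [2.5, -2.5, 171, 0, 0, 0, 1], [2.5, -2.5, 171, 0, 0, 0, 0], [2.5, -2.5, 171, 0, 0, 0, 0], [2.5, -2.5, 171, 0, 0, 0, 0], [2.5, -2.5, 171, 0, 0, 0, 0], [2.5, -2.5, 171, 0, 0, 0, 0], [2.5, -2.5, 171, 0, 0, 0, 0], [2.5, -2.5, 171, 0, 0, 0, 0], [2.5, -2.5, 171, 0, 0, 0, 0]]]}}

```text
time_s: 5.1
ee_pos: [0.5009, 0.0632, 0.195]
eef_rot: [0.001, 0.877, 0.481, 0.001]
ft_force: [-0.1, -0.3, 4.9]
finger_gap: 0.616
```

Request:
{"op": "carry_out", "data": {"targets": [[[0, 0, -10, 0, 0, 0, 0], [0, 0, -35, 0, 0, 0, 0], [0, 0, -70, 0, 0, 0, 0], [0, 0, -100, 0, 0, 0, 0], [20, -3, -110, 0, 0, 0, 0], [50, -8, -110, 0, 0, 0, 0], [85, -14, -110, 0, 0, 0, 0], [120, -20, -110, 0, 0, 0, 0], [150, -24, -110, 0, 0, 0, 0], [168, -27, -110, 0, 0, 0, 0], [174, -28, -110, 0, 0, 0, 0], [174, -28, -110, 0, 0, 0, 0], [174, -28, -110, 0, 0, 0, 0]]]}}

```text
time_s: 6.72
ee_pos: [0.5697, 0.2242, 0.3037]
eef_rot: [0.0, 0.877, 0.481, -0.0]
ft_force: [0.2, 0.1, -2.6]
finger_gap: 0.616
```

```bash
python3 - <<'E'
from h import *
s=state(); print(s["time_s"],s["ee_pos"],s["finger_gap"],np.degrees(psi()),s["ft_force"])
p,d,P,K,T=cam("wrist"); cv2.imwrite("pics/w2.png",p)
hsv=cv2.cvtColor(p,cv2.COLOR_BGR2HSV); g=np.nan_to_num(P,nan=9)
m=(hsv[...,0]>100)&(hsv[...,0]<128)&(hsv[...,1]>110)&(g[...,2]>.12)&(g[...,2]<.25); print("held",m.sum(),*rect(g[m]),np.percentile(g[m][:,2],98))
trays(p,P)
print(row(571,225,195))
E
```

```text
6.725 [0.56965549 0.22417681 0.30365691] 0.616009573899935 57.469146993321864 [ 0.18810592  0.0813704  -2.647901  ]
held 10093 [581.9 219.6] [51.9 83.4] 73.9 0.17721710469365362
tray yellow 222 [535.5  63.1] [31.3 24.8] 34.0
tray green 167 [580.7 -74. ] [35.9 17. ] 75.7
tray spare 5786 [568.1 225.5] [92.  88.3] 13.5
[  1.4   0.6 108.7]
```

View pics/w2.png

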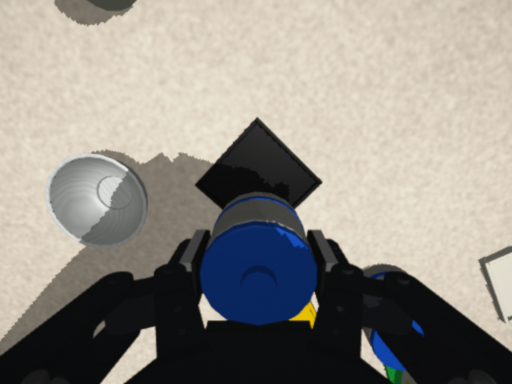

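The wrist view shows the pot held upright at (258,265) and the black tray just below at (258,170), both centred on the same column. Lower and release.

Request:
{"op": "carry_out", "data": {"targets": [[[1, 0, 30, 0, 0, 0, 0], [1, 0, 60, 0, 0, 0, 0], [1, 0, 85, 0, 0, 0, 0], [1, 0, 98, 0, 0, 0, 0], [1, 0, 104, 0, 0, 0, 0], [1, 0, 107, 0, 0, 0, 0], [1, 0, 109, 0, 0, 0, 0], [1, 0, 109, 0, 0, 0, 0]]]}}

```text
time_s: 7.78
ee_pos: [0.5708, 0.2258, 0.1952]
eef_rot: [0.0, 0.877, 0.481, 0.0]
ft_force: [0.6, -0.1, -2.8]
finger_gap: 0.618
```

Request:
{"op": "carry_out", "data": {"targets": [[[0, 0, 1, 0, 0, 0, 0], [0, 0, 1, 0, 0, 0, 0]]]}}

```text
time_s: 8.02
ee_pos: [0.5708, 0.2258, 0.195]
eef_rot: [0.0, 0.877, 0.481, 0.001]
ft_force: [-1.8, -0.5, 6.5]
finger_gap: 0.618
```

Request:
{"op": "carry_out", "data": {"targets": [[[0, 0, 1, 0, 0, 0, 0], [0, 0, 1, 0, 0, 0, 0]]]}}

```text
time_s: 8.28
ee_pos: [0.5708, 0.2259, 0.195]
eef_rot: [0.0, 0.877, 0.481, 0.001]
ft_force: [-4.6, -1.3, 11.7]
finger_gap: 0.616
```

Request:
{"op": "carry_out", "data": {"targets": [[[0, 0, -1, 0, 0, 0, 1], [0, 0, -1, 0, 0, 0, 1], [0, 0, -1, 0, 0, 0, 1], [0, 0, -1, 0, 0, 0, 1], [0, 0, -10, 0, 0, 0, 1], [0, 0, -30, 0, 0, 0, 1], [0, 0, -80, 0, 0, 0, 1], [0, 0, -135, 0, 0, 0, 1], [-50, 40, -165, 0, 0, 0, 1], [-100, 80, -165, 0, 0, 0, 1], [-150, 120, -165, 0, 0, 0, 1], [-200, 160, -165, 0, 0, 0, 1], [-240, 195, -165, 0, 0, -0.02, 1], [-251, 204, -165, 0, 0, -0.02, 1], [-251, 204, -165, 0, 0, -0.02, 1], [-251, 204, -165, 0, 0, -0.02, 1]]]}}

```text
time_s: 10.28
ee_pos: [0.6077, -0.094, 0.3579]
eef_rot: [-0.0, 0.871, 0.491, 0.0]
ft_force: [0.3, 0.5, -0.7]
finger_gap: 1.0
```

```bash
cat >> h.py <<'E'
def look(tag):
    s=state(); print(s["time_s"],s["ee_pos"],s["finger_gap"],np.degrees(psi()),s["ft_force"].round(1))
    for n in("wrist","top","scene"):
        p,d,P,K,T=cam(n); cv2.imwrite(f"pics/{tag}{n}.png",p); print(n); trays(p,P)
        hsv=cv2.cvtColor(p,cv2.COLOR_BGR2HSV); g=np.nan_to_num(P,nan=9)
        m=(hsv[...,0]>105)&(hsv[...,0]<125)&(hsv[...,1]>110)&(g[...,2]>.04)&(g[...,2]<.075)&(np.hypot(g[...,0]-.571,g[...,1]-.225)<.06)
        if m.sum()>30: print("pot@spare",m.sum(),*rect(g[m]),np.percentile(g[m][:,2],95))
E
python3 -c "
from h import *
look('a')"
```

```text
10.275 [ 0.60765502 -0.09402257  0.35787995] 0.999554207640705 58.751840336848765 [ 0.3  0.5 -0.7]
wrist
tray yellow 6909 [495.6  55. ] [89.  95.4] 82.1
tray green 2890 [613.6 -93.4] [88.2 88.1] 76.5
tray blue 168 [ 490.8 -271.8] [22.  30.4] 85.3
box 2321 [606.6 -96. ] [49.6 49.4] 59.8
top
tray yellow 1006 [497.   52.2] [85.8 87.8] 82.2
tray green 335 [613.5 -93.5] [79.5 86.4] 77.1
tray blue 137 [ 453.3 -337.5] [33.9 87.1] 79.8
tray spare 652 [570.8 223. ] [88.4 87.9] 14.1
box 112 [615.6 -90.2] [49.  50.3] 1.4
jar 215 [ 456.5 -313.9] [36.9 44.6] 76.8
pot@spare 326 [570.5 222.4] [52.5 51.1] 89.8 0.060512030609108924
scene
tray yellow 566 [501.2  58.3] [93.  91.3] 82.8
tray green 211 [616.8 -88.6] [91.2 86.5] 77.3
tray blue 73 [ 464.4 -279.9] [88.  40.4] 4.4
tray spare 384 [573.3 226.7] [91.  88.6] 14.8
box 173 [610.6 -94.9] [51.8 46.9] 57.9
pot@spare 197 [572.7 224.3] [48.9 51.7] 1.2 0.0626330215242497
```

The pot is parked within 2 mm of the spare tray's centre. Now the box.

Request:
{"op": "carry_out", "data": {"targets": [[[-2, 0.5, 50, 0, 0, 0, 1], [-2, 0.5, 95, 0, 0, 0, 1], [-2, 0.5, 130, 0, 0, 0, 1], [-2, 0.5, 152, 0, 0, 0, 1], [-2, 0.5, 163, 0, 0, 0, 1], [-2, 0.5, 163, 0, 0, 0, 1], [-2, 0.5, 163, 0, 0, 0, 0], [-2, 0.5, 163, 0, 0, 0, 0], [-2, 0.5, 163, 0, 0, 0, 0], [-2, 0.5, 163, 0, 0, 0, 0], [-2, 0.5, 163, 0, 0, 0, 0], [-2, 0.5, 163, 0, 0, 0, 0], [-2, 0.5, 163, 0, 0, 0, 0], [-2, 0.5, 163, 0, 0, 0, 0]]]}}

```text
time_s: 12.18
ee_pos: [0.608, -0.0977, 0.1962]
eef_rot: [0.001, 0.872, 0.49, 0.001]
ft_force: [1.1, 0.1, 6.0]
finger_gap: 0.576
```

Request:
{"op": "carry_out", "data": {"targets": [[[0, 0, -10, 0, 0, 0, 0], [0, 0, -35, 0, 0, 0, 0], [0, 0, -70, 0, 0, 0, 0], [0, 0, -100, 0, 0, 0, 0], [8, -20, -110, 0, 0, 0, 0], [21, -50, -110, 0, 0, 0, 0], [36, -85, -110, 0, 0, 0, 0], [51, -122, -110, 0, 0, 0, 0], [63, -152, -110, 0, 0, 0, 0], [70, -169, -110, 0, 0, 0, 0], [72, -173.5, -110, 0, 0, 0, 0], [72, -173.5, -110, 0, 0, 0, 0], [72, -173.5, -85, 0, 0, 0, 0], [72, -173.5, -55, 0, 0, 0, 0], [72, -173.5, -25, 0, 0, 0, 0], [72, -173.5, -10, 0, 0, 0, 0], [72, -173.5, -4, 0, 0, 0, 0], [72, -173.5, -1.5, 0, 0, 0, 0], [72, -173.5, 0, 0, 0, 0, 0], [72, -173.5, 0, 0, 0, 0, 0]]]}}

```text
time_s: 14.68
ee_pos: [0.4971, 0.0542, 0.1961]
eef_rot: [0.001, 0.872, 0.49, 0.001]
ft_force: [-2.9, -1.0, 4.5]
finger_gap: 0.581
```

Request:
{"op": "carry_out", "data": {"targets": [[[0, 0, 1, 0, 0, 0, 0], [0, 0, 1, 0, 0, 0, 0]]]}}

```text
time_s: 14.92
ee_pos: [0.497, 0.0541, 0.1961]
eef_rot: [0.001, 0.872, 0.49, 0.001]
ft_force: [-5.3, -1.4, 15.5]
finger_gap: 0.577
```

Request:
{"op": "carry_out", "data": {"targets": [[[0, 0, -1, 0, 0, 0, 1], [0, 0, -1, 0, 0, 0, 1], [0, 0, -1, 0, 0, 0, 1], [0, 0, -1, 0, 0, 0, 1], [0, 0, -10, 0, 0, 0, 1], [0, 0, -30, 0, 0, 0, 1], [0, 0, -80, 0, 0, 0, 1], [0, 0, -135, 0, 0, 0, 1], [-50, 24, -170, 0, 0, 0, 1], [-100, 47, -170, 0, 0, 0, 1], [-150, 71, -170, 0, 0, 0, 1], [-200, 94, -170, 0, 0, 0, 1], [-250, 118, -170, 0, 0, 0, 1], [-300, 141, -170, 0, 0, 0, 1], [-329, 155, -170, 0, 0, 0, 1], [-329, 155, -170, 0, 0, 0, 1], [-329, 155, -170, 0, 0, 0, 1]]]}}

```text
time_s: 17.05
ee_pos: [0.4576, -0.3069, 0.3639]
eef_rot: [-0.0, 0.872, 0.49, 0.0]
ft_force: [-0.3, 0.6, -1.0]
finger_gap: 1.001
```

```bash
sed -i 's/(.609,-.096))/(.498,.055))/' h.py; python3 -c "
from h import *
look('b')"
```

```text
17.05 [ 0.45760146 -0.30690812  0.36391515] 1.001184629441598 58.66263694587679 [-0.3  0.6 -1. ]
wrist
tray blue 3185 [ 456.9 -303.9] [87.8 88.9] 84.3
jar 1766 [ 457.  -307.4] [45.9 45.7] 60.7
top
tray yellow 610 [497.2  52.3] [85.6 88.2] 82.0
tray green 940 [612.7 -96. ] [84.2 87.1] 76.3
tray blue 615 [ 457.  -306.8] [90.4 86.5] 83.9
tray spare 670 [571.1 223.2] [89.7 87.7] 13.9
box 365 [498.8  53.2] [50. 50.] 59.3
jar 259 [ 457.4 -309.2] [43.2 45. ] 0.9
pot@spare 329 [570.  222.8] [51.  52.1] 47.8 0.06068022943475259
scene
tray yellow 276 [501.   58.6] [92.2 90.2] 82.0
tray green 483 [616.9 -88.2] [90.3 86.9] 77.3
tray blue 222 [ 461.  -297.3] [84.5 89.2] 84.2
tray spare 391 [574.4 227.3] [90.8 89.5] 14.7
box 194 [501.1  56.6] [54.8 48.7] 54.5
jar 89 [ 462.3 -303.9] [44.5 39.8] 77.6
pot@spare 197 [572.9 225.8] [49.6 49.6] 32.6 0.06226138829626171
```

View pics/bwrist.png

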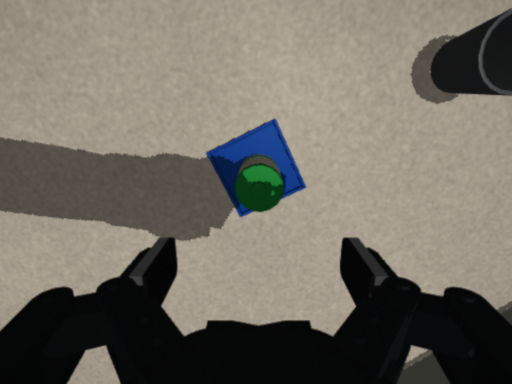

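The view shows the jar at (260,188) on the blue tray, clear on all sides; the box checks out centred on yellow. I'll grip the jar.

Request:
{"op": "carry_out", "data": {"targets": [[[-1, 0, 50, 0, 0, 0, 1], [-1, 0, 90, 0, 0, 0, 1], [-1, 0, 120, 0, 0, 0, 1], [-1, 0, 140, 0, 0, 0, 1], [-1, 0, 151, 0, 0, 0, 1], [-1, 0, 151, 0, 0, 0, 1], [-1, 0, 151, 0, 0, 0, 0], [-1, 0, 151, 0, 0, 0, 0], [-1, 0, 151, 0, 0, 0, 0], [-1, 0, 151, 0, 0, 0, 0], [-1, 0, 151, 0, 0, 0, 0], [-1, 0, 151, 0, 0, 0, 0], [-1, 0, 151, 0, 0, 0, 0], [-1, 0, 151, 0, 0, 0, 0]]]}}

```text
time_s: 18.95
ee_pos: [0.4578, -0.3087, 0.214]
eef_rot: [0.001, 0.872, 0.49, 0.0]
ft_force: [-0.2, 0.8, 5.4]
finger_gap: 0.546
```

Request:
{"op": "carry_out", "data": {"targets": [[[0, 0, -10, 0, 0, 0, 0], [0, 0, -35, 0, 0, 0, 0], [0, 0, -70, 0, 0, 0, 0], [0, 0, -100, 0, 0, 0, 0], [20, 2, -110, 0, 0, 0, 0], [60, 5, -110, 0, 0, 0, 0], [105, 9, -110, 0, 0, 0, 0], [150, 12, -110, 0, 0, 0, 0], [195, 16, -110, 0, 0, 0, 0], [235, 20, -110, 0, 0, 0, 0], [258, 21.5, -110, 0, 0, 0, 0], [264.5, 22, -110, 0, 0, 0, 0], [264.5, 22, -100, 0, 0, 0, 0], [264.5, 22, -70, 0, 0, 0, 0], [264.5, 22, -35, 0, 0, 0, 0], [264.5, 22, -12, 0, 0, 0, 0], [264.5, 22, -4, 0, 0, 0, 0], [264.5, 22, -1.5, 0, 0, 0, 0], [264.5, 22, 0, 0, 0, 0, 0], [264.5, 22, 0, 0, 0, 0, 0]]]}}

```text
time_s: 21.45
ee_pos: [0.614, -0.0942, 0.214]
eef_rot: [0.001, 0.872, 0.49, 0.0]
ft_force: [-1.5, -0.8, 3.3]
finger_gap: 0.55
```

Request:
{"op": "carry_out", "data": {"targets": [[[0, 0, 1, 0, 0, 0, 0], [0, 0, 1, 0, 0, 0, 0]]]}}

```text
time_s: 21.7
ee_pos: [0.6139, -0.0941, 0.214]
eef_rot: [0.001, 0.872, 0.49, 0.0]
ft_force: [-3.5, -0.8, 9.8]
finger_gap: 0.545
```

Request:
{"op": "carry_out", "data": {"targets": [[[0, 0, -1, 0, 0, 0, 1], [0, 0, -1, 0, 0, 0, 1], [0, 0, -1, 0, 0, 0, 1], [0, 0, -1, 0, 0, 0, 1], [0, 0, -10, 0, 0, 0, 1], [0, 0, -30, 0, 0, 0, 1], [0, 0, -80, 0, 0, 0, 1], [0, 0, -130, 0, 0, 0, 1], [45, -36, -150, 0, 0, 0, 1], [95, -77, -150, 0, 0, 0, 1], [145, -118, -150, 0, 0, 0, 1], [195, -158, -150, 0, 0, 0, 1], [235, -191, -150, 0, 0, 0, 1], [249, -202, -150, 0, 0, 0, 1], [249, -202, -150, 0, 0, 0, 1], [249, -202, -150, 0, 0, 0, 1]]]}}

```text
time_s: 23.7
ee_pos: [0.5709, 0.2226, 0.3618]
eef_rot: [0.0, 0.872, 0.489, -0.0]
ft_force: [0.8, 1.0, -1.3]
finger_gap: 1.001
```

```bash
sed -i 's/(.46,-.308))/(.614,-.094))/' h.py; python3 -c "
from h import *
look('c')"
```

```text
23.7 [0.57094551 0.22261217 0.36181075] 1.000561870983892 58.56481365395479 [ 0.8  1.  -1.3]
wrist
tray yellow 1944 [497.2  51.8] [99.3 89.7] 82.3
tray green 31 [ 645.3 -138.3] [13.1  5.3] 79.1
tray spare 3225 [568.3 225.4] [92.  89.5] 13.7
box 612 [506.8  70.2] [19.5 50.7] 65.2
jar 612 [617.9 -82.3] [24.8 45.4] 67.0
pot@spare 2065 [570.1 224.4] [52.2 52.7] 12.3 0.06274678794205567
top
tray yellow 604 [497.   52.1] [85.8 87.6] 82.1
tray green 558 [612.9 -96.1] [84.3 86.8] 76.6
tray blue 1024 [ 456.9 -307.4] [90.5 86.5] 83.8
tray spare 413 [563.8 210.5] [107.5  67.3] 14.6
box 364 [498.8  53.4] [50.1 49.8] 59.0
jar 255 [616.3 -95.9] [45.1 46. ] 88.3
pot@spare 258 [567.3 218.5] [41.6 50.3] 46.7 0.061437669646976736
scene
tray yellow 171 [501.9  56.8] [91.5 89.7] 84.5
tray green 245 [616.5 -88.8] [89.9 87.4] 74.6
tray blue 384 [ 461.4 -300.4] [89.4 92.3] 87.4
tray spare 383 [573.1 226.8] [90.9 89.3] 14.0
jar 118 [617.6 -90.8] [41.7 41.8] 70.9
pot@spare 191 [573.8 225.9] [49.  49.6] 84.9 0.06270895238224505
```

View pics/cwrist.png

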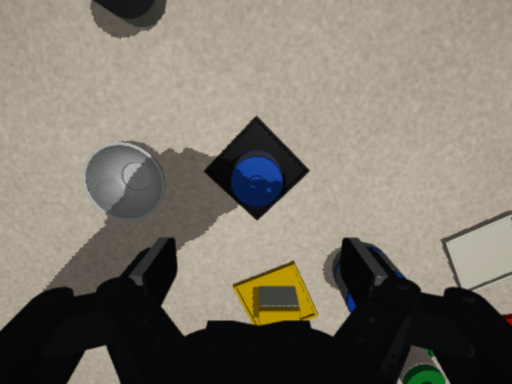

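The pot sits at (257,182) on the black tray and the jar is about 2 mm off the green tray's centre. I'll grip the pot.

Request:
{"op": "carry_out", "data": {"targets": [[[1, -1, 60, 0, 0, 0, 1], [1, -1, 105, 0, 0, 0, 1], [1, -1, 135, 0, 0, 0, 1], [1, -1, 155, 0, 0, 0, 1], [1, -1, 166, 0, 0, 0, 1], [1, -1, 166, 0, 0, 0, 1], [1, -1, 166, 0, 0, 0, 0], [1, -1, 166, 0, 0, 0, 0], [1, -1, 166, 0, 0, 0, 0], [1, -1, 166, 0, 0, 0, 0], [1, -1, 166, 0, 0, 0, 0], [1, -1, 166, 0, 0, 0, 0], [1, -1, 166, 0, 0, 0, 0], [1, -1, 166, 0, 0, 0, 0]]]}}

```text
time_s: 25.6
ee_pos: [0.571, 0.2256, 0.1972]
eef_rot: [0.0, 0.872, 0.49, 0.001]
ft_force: [0.3, -0.6, 6.9]
finger_gap: 0.616
```

Request:
{"op": "carry_out", "data": {"targets": [[[0, 0, -10, 0, 0, 0, 0], [0, 0, -35, 0, 0, 0, 0], [0, 0, -75, 0, 0, 0, 0], [0, 0, -110, 0, 0, 0, 0], [-20, 7, -120, 0, 0, 0, 0], [-55, 19, -120, 0, 0, 0, 0], [-95, 33, -120, 0, 0, 0, 0], [-140, 49, -120, 0, 0, 0, 0], [-185, 65, -120, 0, 0, 0, 0], [-230, 81, -120, 0, 0, 0, 0], [-275, 96, -120, 0, 0, 0, 0], [-320, 112, -120, 0, 0, 0, 0], [-365, 128, -120, 0, 0, 0, 0], [-410, 144, -120, 0, 0, 0, 0], [-455, 159, -120, 0, 0, 0, 0], [-490, 172, -120, 0, 0, 0, 0], [-506, 177, -120, 0, 0, 0, 0], [-511, 179, -120, 0, 0, 0, 0], [-511, 179, -120, 0, 0, 0, 0], [-511, 179, -120, 0, 0, 0, 0]]]}}

```text
time_s: 28.1
ee_pos: [0.4575, -0.303, 0.3156]
eef_rot: [-0.0, 0.871, 0.491, 0.0]
ft_force: [0.7, 0.5, -1.8]
finger_gap: 0.616
```

Request:
{"op": "carry_out", "data": {"targets": [[[0, 0, 30, 0, 0, 0, 0], [0, 0, 65, 0, 0, 0, 0], [0, 0, 95, 0, 0, 0, 0], [0, 0, 110, 0, 0, 0, 0], [0, 0, 116, 0, 0, 0, 0], [0, 0, 118.5, 0, 0, 0, 0], [0, 0, 120, 0, 0, 0, 0], [0, 0, 120, 0, 0, 0, 0]]]}}

```text
time_s: 29.1
ee_pos: [0.4578, -0.3046, 0.1972]
eef_rot: [0.001, 0.872, 0.49, 0.0]
ft_force: [-0.9, 1.7, 5.3]
finger_gap: 0.617
```

Request:
{"op": "carry_out", "data": {"targets": [[[0, 0, 1, 0, 0, 0, 0], [0, 0, 1, 0, 0, 0, 0]]]}}

```text
time_s: 29.35
ee_pos: [0.4577, -0.3045, 0.1971]
eef_rot: [0.001, 0.872, 0.49, 0.001]
ft_force: [-3.1, 3.5, 13.4]
finger_gap: 0.618
```

Request:
{"op": "carry_out", "data": {"targets": [[[0, 0, -1, 0, 0, 0, 1], [0, 0, -1, 0, 0, 0, 1], [0, 0, -1, 0, 0, 0, 1], [0, 0, -1, 0, 0, 0, 1], [0, 0, -10, 0, 0, 0, 1], [0, 0, -30, 0, 0, 0, 1], [0, 0, -80, 0, 0, 0, 1], [0, 0, -130, 0, 0, 0, 1], [0, 0, -165, 0, 0, 0, 1], [0, 0, -165, 0, 0, 0, 1], [0, 0, -165, 0, 0, 0, 1]]]}}

```text
time_s: 30.72
ee_pos: [0.4571, -0.304, 0.3593]
eef_rot: [-0.0, 0.872, 0.49, -0.0]
ft_force: [0.1, 0.3, 0.1]
finger_gap: 0.996
```

```bash
sed -i 's/(.503,.062))/(.4575,-.304))/' h.py; python3 -c "
from h import *
look('d')
p=cv2.imread('pics/dtop.png')[95:285,80:440]; cv2.imwrite('pics/dtopc.png',cv2.resize(p,None,fx=2.2,fy=2.2))
"
```

```text
30.725 [ 0.45710378 -0.30402855  0.35929966] 0.9960651728940477 58.65605725756257 [0.1 0.3 0.1]
wrist
tray blue 3118 [ 457. -304.] [88.  88.6] 84.3
pot 2074 [ 456.7 -306.2] [52.7 52.3] 59.4
top
tray yellow 610 [497.1  52.2] [85.8 88.1] 82.0
tray green 562 [612.8 -96. ] [84.2 87.2] 76.3
tray blue 572 [ 456.8 -306.7] [90.4 86.6] 84.4
tray spare 1031 [570.7 223.2] [89.4 88. ] 13.8
pot 329 [ 457.6 -307. ] [52.7 51.1] 52.3
box 362 [498.9  53.2] [49.5 50.3] 58.4
jar 257 [616.2 -95.7] [45.6 45.1] 1.3
scene
tray yellow 272 [501.   57.9] [87.8 90.5] 81.9
tray green 240 [617.  -86.8] [89.9 86. ] 74.9
tray blue 205 [ 461.  -298.8] [85.2 91.8] 85.2
tray spare 703 [574.7 226.7] [93.1 90.6] 15.2
pot 114 [ 461.2 -303.2] [45.9 48.7] 66.7
box 198 [501.8  55.7] [52.5 49.7] 58.2
jar 114 [617.3 -91.6] [41.8 42.8] 63.3
```

View pics/dtopc.png

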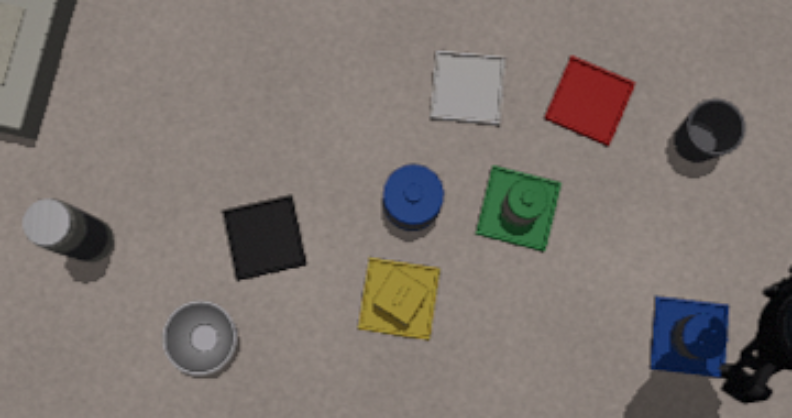

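View pics/dwrist.png

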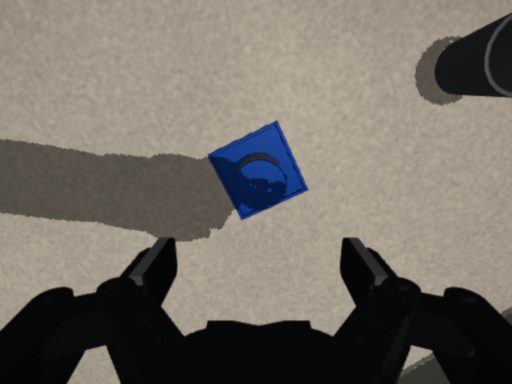

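All three containers stand centred on their own trays: pot at (700,335), box at (400,298), jar at (523,203). The black tray at (265,238) is empty, the bystanders haven't moved, and the gripper is clear.

```bash
python3 -c "
from station import *
print(sign_off())"
```

```text
the job is handed in; nothing more can be done
None
```

The swap is done and handed in after about 31 s of robot time. I parked the blue pot on the black tray, then moved the box to yellow, the jar to green and the pot to blue. Each was lowered until contact before I let go.

- **Final positions:** the last camera checks put each container about 2–5 mm from its tray's centre (limit 15 mm). All stand upright on their own trays and the gripper is clear.
- **Black tray and bystanders:** the black tray is empty. The tumbler, bowl and spray can look unmoved in the before and after top views; I compared those by eye rather than measuring.
- **Disagreements:** the cameras differ from each other by about 3–5 mm in absolute position, and by up to 9 mm on the partly hidden green tray. Each container's offset from its tray was measured within a single camera, so that has little effect. No check failed, but handing in reports no verdict.

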